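# Put the spice jar back and close up the rack

### The job

Put the spice jar with the yellow cap that was left out on the open worktop, near the garlic, back in the wooden spice rack with the other three: slide the rack's stop back by its black grip to make room, stand the jar upright in the row, then slide the stop up again until the four jars stand snug between it and the fixed end, with no slack left. Don't knock anything over, and leave the garlic and the small glass where they are.

Things in the scene. Friction and masses are not known exactly. Their poses are not given: they have to be found in the camera images.
- rack: the spice rack, a wooden trough 320 mm long (its y), 86 mm wide (its x), fixed to the worktop; origin under its centre at worktop level, z up. Its floor is 10 mm above the worktop. Jars stand in a channel 54 mm wide (x -27 to +27 mm) between two side rails 32 mm high above the worktop. At its +y end is the fixed end board, 78 mm high, inner face at y = +146 mm; at its -y end a low board 34 mm high. The stop travels along its y
- rack_end (a point): point on the rack's floor at the foot of the fixed end board's inner face, mid-width (rack y = +146 mm); axes as the rack's. The row of jars runs from here towards -y
- stop (a joint): position of the sliding stop, 0 to 0.110 m; it grows as the stop moves away from the fixed end (towards the rack's -y). The clear length between the fixed end board and the stop's face is 0.120 m + this value. The stop stays where it is left; it slides with about 2.5 N of friction. Four jars in a row fill about 0.173 m, so the stop is then at about 0.053 when snug
- stop_grip (a point): the black upright grip on the sliding stop, a block 24 mm (rack x) by 28 mm (rack y) with rounded edges, reaching from 44 to 106 mm above the worktop; this point is on its axis at 90 mm, with free room on both its x sides; axes as the rack's
- stop_face (a point): foot of the stop's cork-padded face (10 mm above the worktop, mid-width), the face that pushes on the jars; it looks to the rack's +y and is 79 mm high above the worktop, 78 mm wide; the grip's axis is 42 mm behind it; axes as the rack's
- jar_yellow_mid (a point): the spice jar to put back, standing loose on the open worktop to the right of the rack (other such jars at the back wall belong to the room and stay): clear jar 42 mm across with a yellow screw cap (cap 42.6 mm across, 20 mm tall), 104 mm tall in all, 0.11 kg; the point is on its axis 52 mm above its foot (half-way up). Hold it by or just below the cap, as its neighbours in the rack are equally tall
- jar_red_mid (a point): one of the three spice jars already standing in the rack: clear jar 42 mm across with a red screw cap, cap 43.5 mm across and 20 mm tall, 102 mm tall in all, 0.11 kg; the point is on its axis 52 mm above its foot (half-way up). The three stand in a row against the fixed end; which of them is first varies
- jar_green_mid (a point): one of the three spice jars already standing in the rack: clear jar 42 mm across with a green screw cap, cap 43.5 mm across and 20 mm tall, 104 mm tall in all, 0.11 kg; the point is on its axis 52 mm above its foot (half-way up). The three stand in a row against the fixed end; which of them is first varies
- jar_black_mid (a point): one of the three spice jars already standing in the rack: clear jar 42 mm across with a black screw cap, cap 43.5 mm across and 20 mm tall, 104 mm tall in all, 0.11 kg; the point is on its axis 52 mm above its foot (half-way up). The three stand in a row against the fixed end; which of them is first varies
- glass_mid (a point): bystander: small clear cut-glass tumbler, 48 mm across, 60 mm tall, loose; the point is half-way up
- garlic_mid (a point): bystander: whole garlic bulb, 56 mm across and 56 mm tall, loose; the point is half-way up
Mind the look-alikes: they are no part of the job. Leave any blue or turquoise look-alike of the part that bears jar_green_mid alone.

How it is judged:
By the outcome, as a careful person would: the job done as asked, in the order asked, and still so for the second after the job is handed in, with the robot touching nothing.
It also fails if it takes over 58 s, if anything falls off the work surface, if the arm or the gripper's body presses on something with over 40 N, if the wrist force passes 120 N, or if a joint passes its speed limit or range.

### The arm

A 7-joint arm with a two-finger parallel gripper is mounted at the origin on a cart in front of the work surface, level with it; the furniture and walls round the work are solid. World frame = base frame: x ahead of the robot, y to its left, z up, the work surface at z = 0. Lengths are in m, angles in rad, forces in N, time in s.
With the tool pointing down it reaches from about 0.425 to 0.825 m from the base axis. Payload 3.6 kg.
Tool frame: the origin (TCP) lies at the very end of the fingers, on their centre line; the grasp point (between the pads) lies 19 mm behind it (arm.hold_point_z is the z of the grasp point in the tool frame, in m); z points along the fingers, x is the direction in which the jaws open and shut, and the axes are right-handed (so a half turn about z gives the same grasp; the last joint's range is limited). The gripper opens to 93 mm and grips with 3 to 60 N. Pads are 15 mm wide; open, the fingers measure 128 mm over their backs; the gripper's body (75 mm by 188 mm) begins 65 mm behind the grasp point.
Start: joints at [-1.2, 0.615, -0.013, 1.423, 0.008, 1.103, -0.04], TCP at [0.252, 0.599, 0.219] pointing down, gripper open.
Joint ranges: [-3.12, 3.12], [-0.3, 2.06], [-1.34, 1.32], [0.26, 2.42], [-1.36, 4.5], [0.01, 1.98], [-2.84, 2.84]. Speed limits (rad/s): [2.79, 2.79, 3.14, 3.14, 3.14, 3.14, 3.14].

### API

Orientations are given as a rotation vector (axis times angle).
In Python, from rig import readout, optics, arm gives the robot as it stands.
- The arm moves only by the shell command python3 -m pendant 'ROWS' [FORCE]. ROWS is JSON, a list of rows, each an object with "translation": the shift along the world's x, y, z in cm, a list of three; "roll": the turn about the world's z in degrees; "claw": the opening in per cent of the stroke, from 0 (shut) to 100 (fully open). A call has exactly 8 rows; each row shifts and turns the pose as measured when the row begins; what a row does not reach is not made up. A row lasts 1/10 s, in which the tool goes at most 50 mm and 8.59 degrees, less where a joint would pass 70% of its speed; a pose out of reach is approached as far as the arm can. A call with a gripper value outside its range is refused whole. The fingers move at their own pace and stop on an object; FORCE is the grip in N (left out, the last holds). Time passes only in rows, so rows that do not move let the fingers close, or fill a call up. It gives the time, the measured TCP pose, the force and the opening at its end, in the units of the state.
- readout.state(): the state, without advancing time (a new reading comes with each control period).
- optics.capture(name): name is "side" or "top" or "wrist"; returns a dict with "color" (384x512x3 uint8, red, green, blue), "camera_matrix" (3x3 intrinsics, pixels), "rvec" (rotation vector, rad) and "tvec" (3), from world to camera coordinates, as OpenCV has them. Camera axes: x right, y down, z forward; pixel columns grow to the right and rows downward; lengths in m; the calibration is good to about 2 mm. A picture is of the moment at which its call begins. There is no depth.
- arm.sign_off(): hands the job in, once; it reports no verdict.
The state is a dict: "clock": time; "joint_positions": joint angles; "qd": joint speeds; "joint_torque": joint torques, N m; "tool_pos": TCP position; "tcp_rot": TCP orientation; "force": force on the tool from outside, world axes, zero at the start; "torque": the same for the moment, N m; "opening": opening from 0.0 (shut) to 1.0 (fully open).
Only numpy, scipy, OpenCV 4.12 (cv2) and the standard library are available. Lean on these libraries where they do the work, as an engineer would, in place of code of your own. Each camera call takes 0.05 s, during which the arm holds its last target.

## Working session

There is one attempt and no reset: what is moved stays moved. The work goes in short steps, Python scripts to look and compute and a shell command to move; the robot and the scene stay as the last step left them, time stands still between calls to the robot, and variables do not carry over. Pictures are saved under pics/ and viewed, and the job is handed in when it is done.

```bash
ls; mkdir -p pics; cat > h.py <<'E'
import numpy as np, cv2
from rig import readout, optics, arm
def cap(n,fn):
    c=optics.capture(n); cv2.imwrite('pics/'+fn+'.png',c['color'][:,:,::-1]); np.savez('pics/'+fn+'.npz',**c); return c
def load(fn): return dict(np.load('pics/'+fn+'.npz'))
def ray(c,u,v):
    R=cv2.Rodrigues(np.array(c['rvec'],float))[0]; K=np.array(c['camera_matrix'])
    o=-R.T@np.array(c['tvec']).ravel(); d=R.T@np.linalg.inv(K)@[u,v,1.]; return o,d
def onz(c,u,v,z):
    o,d=ray(c,u,v); return o+d*(z-o[2])/d[2]
def tri(c1,p1,c2,p2):
    A=[];b=[]
    for c,p in((c1,p1),(c2,p2)):
        o,d=ray(c,*p); d/=np.linalg.norm(d); P=np.eye(3)-np.outer(d,d); A.append(P); b.append(P@o)
    return np.linalg.lstsq(np.vstack(A),np.hstack(b),rcond=None)[0]
def proj(c,p):
    return cv2.projectPoints(np.array([p],float),np.array(c['rvec'],float),np.array(c['tvec'],float),np.array(c['camera_matrix']),None)[0].ravel()
E
python3 - <<'E'
from h import *
for n in('top','side','wrist'): cap(n,n+'0')
print(readout.state())
print(arm.hold_point_z)
E
```

```text
pics
{'clock': 0.15, 'joint_positions': array([-1.19950959,  0.61565813, -0.01266619,  1.42450019,  0.00809609,
        1.10340351, -0.04039555]), 'qd': array([-1.03117833e-03, -2.22080738e-03, -3.18132080e-05, -4.18764088e-03,
        5.12257490e-05, -7.03074756e-04,  2.65808052e-04]), 'joint_torque': array([ 9.95430564e-04, -4.59349108e+01,  2.09487411e-01, -1.65941727e+01,
       -6.10563741e-02,  1.81650894e-02,  1.40876136e-04]), 'tool_pos': array([0.25152557, 0.5987171 , 0.21778257]), 'tcp_rot': array([ 2.61560263e+00,  1.73828362e+00, -2.52516237e-03]), 'force': array([-0.37850525,  0.9455335 ,  0.19253693]), 'torque': array([ 0.03468759,  0.0723697 , -0.00369638]), 'opening': 1.0000020093656032}
-0.0188
```

View pics/top0.png

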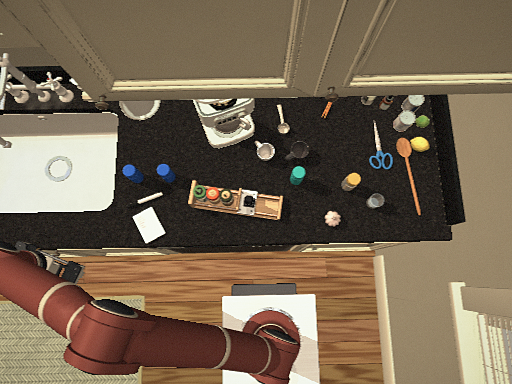

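View pics/side0.png

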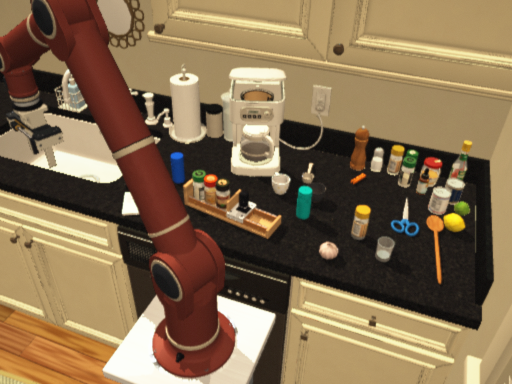

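View pics/wrist0.png

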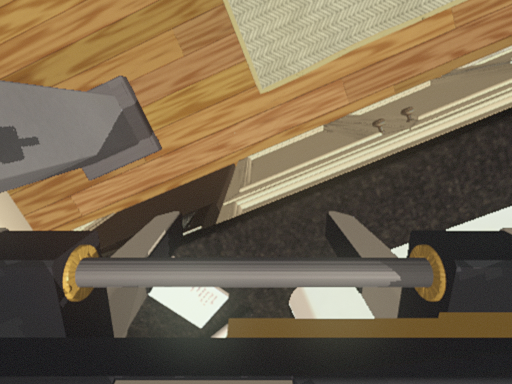

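```bash
python3 - <<'E'
from h import *
a=load('top0');b=load('side0')
i=a['color'][165:235,180:400,::-1]; cv2.imwrite('pics/t0z.png',cv2.resize(i[:,:110],None,fx=7,fy=7,interpolation=2))
i=b['color'][160:245,175:290,::-1]; cv2.imwrite('pics/s0z.png',cv2.resize(i,None,fx=6.5,fy=6.5,interpolation=2))
for c in(a,b):
  print(ray(c,0,0)[0], c['camera_matrix'][0])
  hsv=cv2.cvtColor(c['color'],cv2.COLOR_RGB2HSV)
  for n,lo,hi in(('yellow',(18,150,120),(28,255,255)),('red',(0,170,120),(8,255,255)),('green',(50,120,40),(75,255,200)),('teal',(80,120,80),(95,255,255))):
    m=cv2.inRange(hsv,lo,hi); k,l,s,ce=cv2.connectedComponentsWithStats(m)
    print(n,[(s[j].tolist(),ce[j].round(1).tolist()) for j in range(1,k) if s[j,4]>12 and s[j,1]>120])
E
```

```text
[0.21760549 0.04251613 1.36482172] [382.93020864   0.         255.90506665]
yellow [([410, 139, 19, 13, 94], [419.4, 146.3]), ([350, 173, 11, 12, 42], [355.5, 178.4]), ([347, 174, 6, 11, 18], [348.7, 179.9])]
red [([206, 187, 13, 12, 62], [212.1, 193.3])]
green []
teal [([290, 166, 16, 19, 191], [297.1, 174.0])]
[-0.60007698 -0.36717272  0.97634748] [468.13427714   0.         255.60033389]
yellow [([462, 140, 10, 12, 91], [466.4, 145.6]), ([391, 145, 14, 11, 122], [397.3, 150.0]), ([428, 170, 9, 8, 51], [432.2, 174.1]), ([355, 205, 16, 14, 186], [362.3, 211.4]), ([443, 213, 22, 18, 266], [453.9, 222.4])]
red [([424, 157, 18, 12, 142], [432.0, 162.6]), ([452, 172, 6, 5, 22], [454.4, 174.4]), ([204, 175, 14, 12, 64], [210.3, 182.9]), ([195, 229, 21, 18, 126], [205.8, 237.6]), ([153, 242, 52, 32, 438], [178.8, 257.9]), ([218, 312, 16, 30, 199], [225.9, 326.4]), ([155, 339, 40, 37, 436], [171.9, 361.7]), ([211, 350, 13, 16, 86], [217.0, 358.2])]
green [([403, 149, 16, 19, 156], [410.3, 159.1]), ([461, 155, 6, 5, 17], [463.4, 157.3]), ([193, 175, 10, 7, 48], [197.7, 178.6])]
teal [([296, 185, 17, 34, 437], [303.6, 201.4])]
```

View pics/t0z.png

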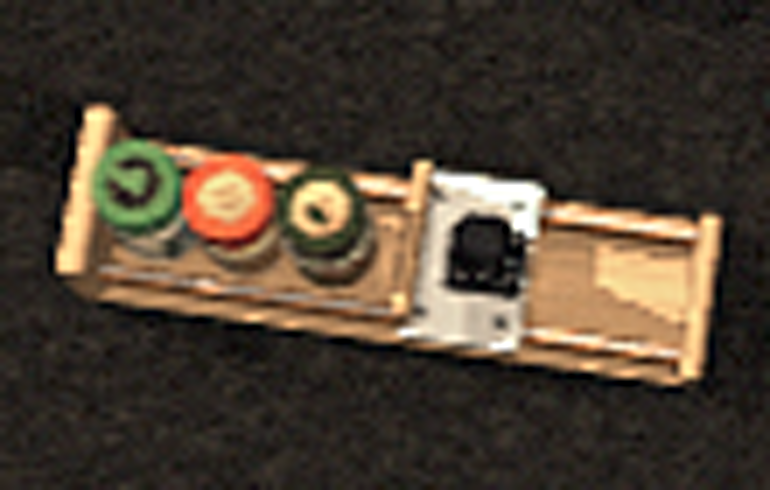

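View pics/s0z.png

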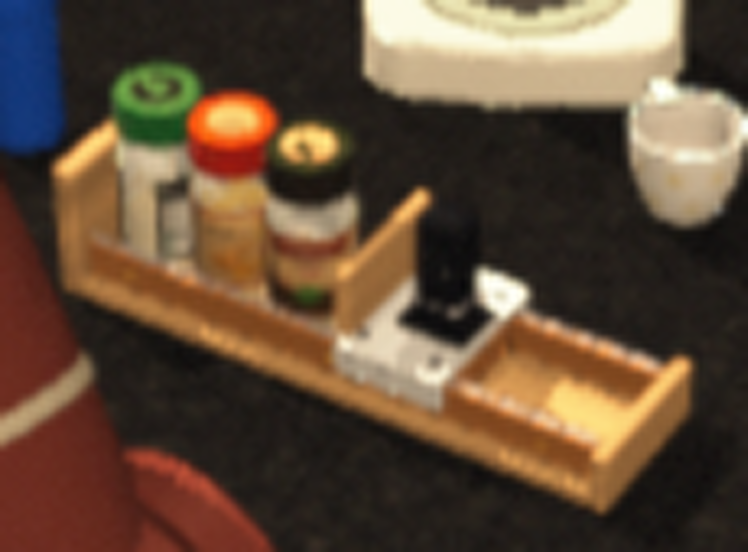

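```bash
python3 - <<'E'
from h import *
a=load('top0');b=load('side0')
T=lambda x,y:(180+(x+.5)/7-.5,165+(y+.5)/7-.5)
S=lambda x,y:(175+(x+.5)/6.5-.5,160+(y+.5)/6.5-.5)
for n,t,s in(('green',(138,185),(157,88)),('red',(228,198),(235,118)),('black',(322,205),(310,145)),
  ('endtopL far',(97,108),(122,122)),('endtop near',(72,270),(58,175)),('low far',(708,218),(688,362)),('low near',(690,378),(602,455)),('stopface topfar',(424,163),(425,190)),('stop top near',(402,305),(342,272))):
  print(n,tri(a,T(*t),b,S(*s)).round(4))
i=a['color'][160:230,285:395,::-1]; cv2.imwrite('pics/t0y.png',cv2.resize(i,None,fx=7,fy=7,interpolation=2))
i=b['color'][180:270,290:405,::-1]; cv2.imwrite('pics/s0y.png',cv2.resize(i,None,fx=6.5,fy=6.5,interpolation=2))
q=cv2.Rodrigues(readout.state()['tcp_rot'])[0]; print(q.round(3))
E
```

```text
green [0.4956 0.2253 0.114 ]
red [0.4893 0.1814 0.112 ]
black [0.4845 0.1377 0.1112]
endtopL far [0.5458 0.2639 0.0502]
endtop near [0.4624 0.2644 0.072 ]
low far [ 0.4919 -0.0547  0.0302]
low near [ 0.4092 -0.0413  0.0338]
stopface topfar [0.5116 0.0893 0.0793]
stop top near [0.4414 0.102  0.0753]
[[ 0.387  0.922 -0.001]
 [ 0.922 -0.387 -0.002]
 [-0.002 -0.    -1.   ]]
```

View pics/t0y.png

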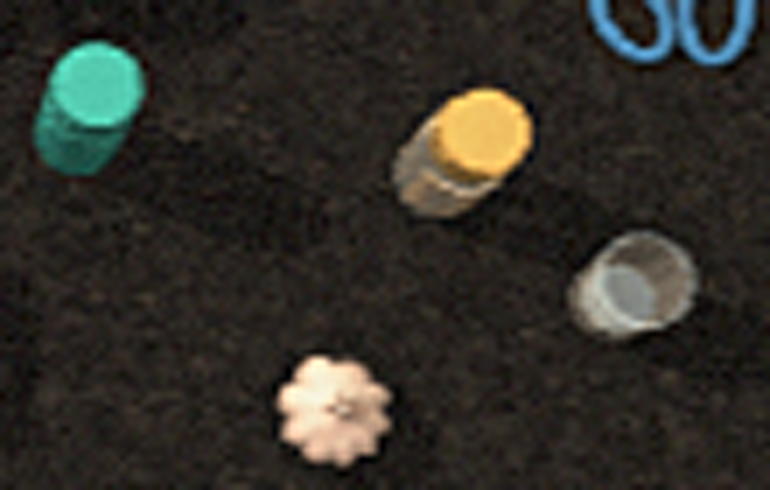

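View pics/s0y.png

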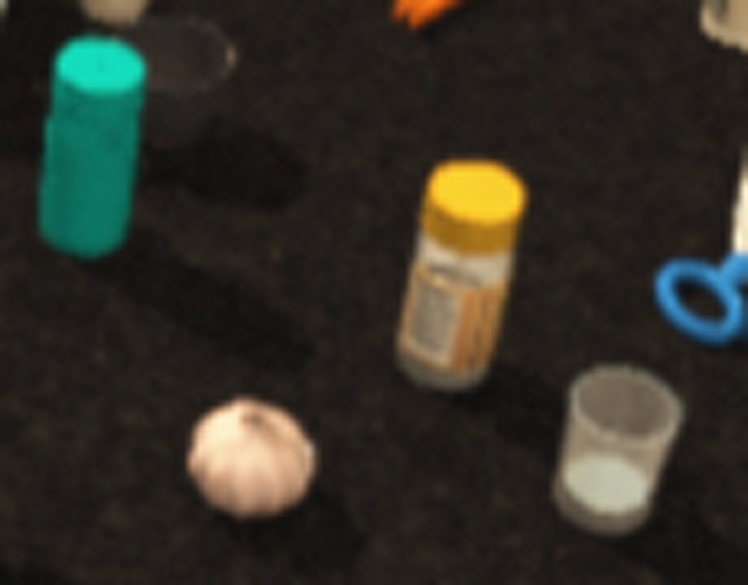

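```bash
python3 -m pendant '[{"translation":[2,-4,0.5],"roll":-6,"claw":100},{"translation":[2,-4.3,0.5],"roll":-6,"claw":100},{"translation":[2,-4.3,0.5],"roll":-6,"claw":100},{"translation":[2,-4.3,0.5],"roll":-6,"claw":100},{"translation":[2,-4.3,0],"roll":-6,"claw":100},{"translation":[2,-4.3,0],"roll":-6,"claw":100},{"translation":[2,-4.3,0],"roll":-6,"claw":100},{"translation":[2,-4.3,0],"roll":-6,"claw":100}]'
python3 - <<'E'
from h import *
a=load('top0');b=load('side0')
T=lambda x,y:(285+(x+.5)/7-.5,160+(y+.5)/7-.5)
S=lambda x,y:(290+(x+.5)/6.5-.5,180+(y+.5)/6.5-.5)
for n,t,s in(('yellow',(485,132),(478,190)),('glass',(642,280),(627,405)),('teal',(97,85),(100,65))):
  print(n,tri(a,T(*t),b,S(*s)).round(4), onz(a,*T(*t),.104).round(4),onz(b,*S(*s),.104).round(4))
print(onz(a,*T(335,405),.05))
q=cv2.Rodrigues(readout.state()['tcp_rot'])[0]; print(readout.state()['tool_pos'],np.degrees(np.arctan2(q[1,0],q[0,0])),readout.state()['joint_positions'])
E
```

```text
clock: 0.95
tool_pos: [0.4074, 0.2513, 0.2348]
tcp_rot: [-3.096, -0.497, 0.007]
force: [0.6, 0.3, -0.3]
opening: 1.004
yellow [ 0.5307 -0.2986  0.1039] [ 0.5305 -0.2979  0.104 ] [ 0.5311 -0.2992  0.104 ]
glass [ 0.4652 -0.384   0.057 ] [ 0.4558 -0.3673  0.104 ] [ 0.4116 -0.3843  0.104 ]
teal [ 0.5588 -0.1113  0.1018] [ 0.5581 -0.1107  0.104 ] [ 0.5561 -0.1121  0.104 ]
[ 0.40643751 -0.227348    0.05      ]
[0.40740036 0.25125337 0.23484493] 18.252818400569 [-0.78172697  0.33949954  0.25567965  1.88237861 -0.11414832  0.93487702
 -0.15335988]
```

```bash
python3 -m pendant '[{"translation":[1,-4,0.3],"roll":-5,"claw":70},{"translation":[1,-4,0.3],"roll":-5,"claw":70},{"translation":[1.2,-4,0.3],"roll":-5,"claw":70},{"translation":[1.2,-4,0.3],"roll":-5,"claw":70},{"translation":[1,-2.5,0],"roll":-4,"claw":70},{"translation":[0.5,-1,0],"roll":-2.5,"claw":70},{"translation":[0,0,0],"roll":0,"claw":70},{"translation":[0,0,0],"roll":0,"claw":70}]'
python3 - <<'E'
from h import *
q=cv2.Rodrigues(readout.state()['tcp_rot'])[0]; print(readout.state()['tool_pos'],np.degrees(np.arctan2(q[1,0],q[0,0])),readout.state()['joint_positions'])
for n in('top','side','wrist'): cap(n,n+'1')
c=load('wrist1');print(ray(c,256,192)); 
E
```

```text
clock: 1.75
tool_pos: [0.4682, 0.0414, 0.2473]
tcp_rot: [-3.124, 0.277, 0.004]
force: [0.4, 0.8, 0.2]
opening: 0.7
[0.46820699 0.04143764 0.24725611] -10.141270453328708 [-0.46250094  0.32625876  0.44653452  1.8880361  -0.17561132  0.9663885
 -0.11297692]
(array([0.4805355 , 0.11024506, 0.41290099]), array([-0.04248834, -0.26996661, -0.96230609]))
```

View pics/wrist1.png

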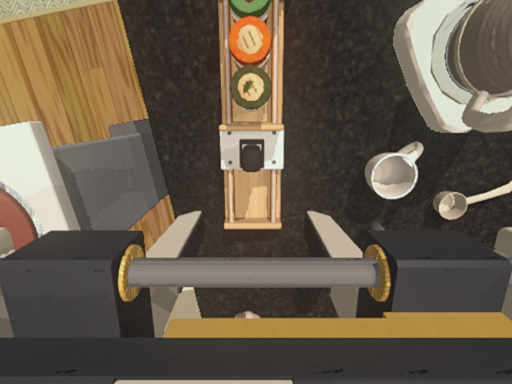

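```bash
python3 - <<'E'
from h import *
c=load('wrist1')
i=c['color'][70:240,195:305,::-1]; cv2.imwrite('pics/w1z.png',cv2.resize(i,None,fx=3.5*1.0,fy=3.5,interpolation=2))
E
```

```text
(no output)
```

View pics/w1z.png

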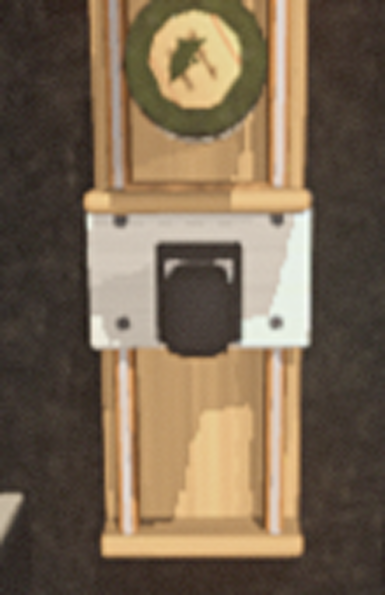

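```bash
python3 - <<'E'
from h import *
c=load('wrist1')
P=lambda x,y,z: onz(c,195+(x+.5)/3.5-.5,70+(y+.5)/3.5-.5,z)
g=P(200,312,.106);print('grip',g)
for n,p in (('lowL',P(102,537,.034)),('lowR',P(302,537,.034)),('stopfaceL',P(85,193,.079)),('stopfaceR',P(311,193,.079)),('black',P(197,64,.114)),('red',onz(c,250,39,.112)),('railL',P(122,365,.032)),('railL2',P(126,520,.032)),('gripL',P(163,310,.106)),('gripR',P(238,310,.106))): print(n,p.round(4))
a,b=P(102,537,.034),P(302,537,.034); print(np.degrees(np.arctan2(b[1]-a[1],b[0]-a[0])),np.hypot(*(b-a)[:2]))
a,b=P(85,193,.079),P(311,193,.079); print(np.degrees(np.arctan2(b[1]-a[1],b[0]-a[0])),np.hypot(*(b-a)[:2]))
a,b=P(118,180,.032),P(128,530,.032); d=a-b;print('rail',np.degrees(np.arctan2(-d[0],d[1])))
a,b=P(280,180,.032),P(273,530,.032); d=a-b;print('rail',np.degrees(np.arctan2(-d[0],d[1])))
E
```

```text
grip [0.46905325 0.06327383 0.106     ]
lowL [ 0.4086 -0.0347  0.034 ]
lowR [ 0.4918 -0.0495  0.034 ]
stopfaceL [0.4368 0.1061 0.079 ]
stopfaceR [0.5124 0.0926 0.079 ]
black [0.4815 0.1371 0.114 ]
red [0.4888 0.1828 0.112 ]
railL [0.4313 0.0362 0.032 ]
railL2 [ 0.4198 -0.0297  0.032 ]
gripL [0.4574 0.066  0.106 ]
gripR [0.4812 0.0618 0.106 ]
-10.037621724618864 0.08443520632547638
-10.096347024979028 0.07677087307092517
rail -9.738870846449997
rail -10.195202430490145
```

```bash
python3 -m pendant '[{"translation":[0,0.9,-3],"roll":0,"claw":70},{"translation":[0,0.9,-4],"roll":0,"claw":70},{"translation":[0,0,-4],"roll":0,"claw":70},{"translation":[0,0,-3],"roll":0,"claw":70},{"translation":[0,0,-2],"roll":0,"claw":70},{"translation":[0,0,-0.5],"roll":0,"claw":70},{"translation":[0,0,0],"roll":0,"claw":70},{"translation":[0,0,0],"roll":0,"claw":70}]'
python3 - <<'E'
from h import *
cap('wrist','wrist2')
E
```

```text
clock: 2.7
tool_pos: [0.4687, 0.0727, 0.079]
tcp_rot: [-3.119, 0.238, -0.006]
force: [0.3, 0.5, -0.5]
opening: 0.699
```

View pics/wrist2.png

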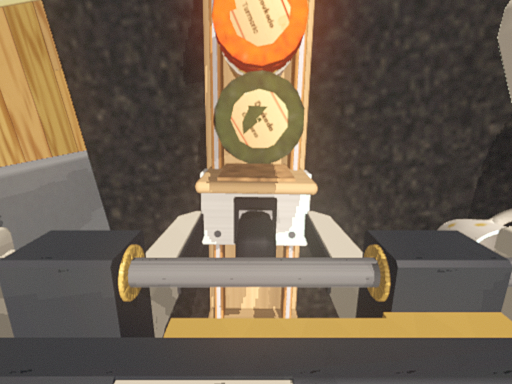

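```bash
python3 -m pendant '[{"translation":[0,-0.8,-0.5],"roll":-0.8,"claw":70},{"translation":[0,-0.4,-0.2],"roll":-0.3,"claw":70},{"translation":[0,0,0],"roll":0,"claw":70},{"translation":[0,0,0],"roll":0,"claw":15},{"translation":[0,0,0],"roll":0,"claw":15},{"translation":[0,0,0],"roll":0,"claw":15},{"translation":[0,0,0],"roll":0,"claw":15},{"translation":[0,0,0],"roll":0,"claw":15}]' 20
```

```text
clock: 3.55
tool_pos: [0.4706, 0.0597, 0.0747]
tcp_rot: [-3.114, 0.272, -0.015]
force: [-4.8, 0.5, 3.1]
opening: 0.32
```

```bash
python3 -m pendant '[{"translation":[0,0,0],"roll":0,"claw":15},{"translation":[0,0,0],"roll":0,"claw":15},{"translation":[0,0,0],"roll":0,"claw":15},{"translation":[0,0,0],"roll":0,"claw":15},{"translation":[0,0,0],"roll":0,"claw":15},{"translation":[0,0,0],"roll":0,"claw":15},{"translation":[0,0,0],"roll":0,"claw":15},{"translation":[0,0,0],"roll":0,"claw":15}]'
python3 - <<'E'
from h import *
cap('wrist','wrist3')
E
```

```text
clock: 4.35
tool_pos: [0.4677, 0.0602, 0.0744]
tcp_rot: [-3.114, 0.269, -0.005]
force: [-1.0, -0.8, 1.2]
opening: 0.258
```

View pics/wrist3.png

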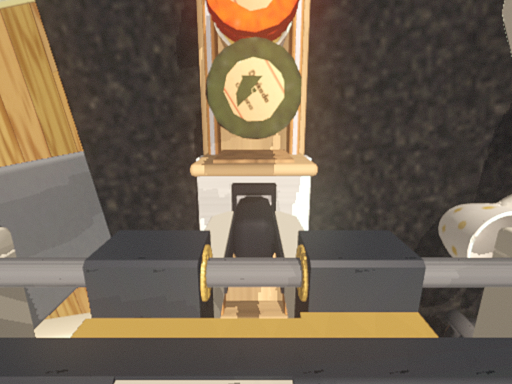

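```bash
python3 -m pendant '[{"translation":[-0.15,-0.9,0],"roll":0,"claw":15},{"translation":[-0.17,-1.0,0],"roll":0,"claw":15},{"translation":[-0.17,-1.0,0],"roll":0,"claw":15},{"translation":[-0.17,-1.0,0],"roll":0,"claw":15},{"translation":[-0.17,-1,0],"roll":0,"claw":15},{"translation":[-0.1,-0.6,0],"roll":0,"claw":15},{"translation":[0,0,0],"roll":0,"claw":15},{"translation":[0,0,0],"roll":0,"claw":15}]' 25
```

```text
clock: 5.2
tool_pos: [0.4578, 0.002, 0.0744]
tcp_rot: [-3.111, 0.268, -0.006]
force: [-0.4, 3.3, 1.0]
opening: 0.255
```

```bash
python3 -m pendant '[{"translation":[0,0,0],"roll":0,"claw":70},{"translation":[0,0,0],"roll":0,"claw":70},{"translation":[0,0,0],"roll":0,"claw":70},{"translation":[0,0,0],"roll":0,"claw":70},{"translation":[0,0,2],"roll":0,"claw":70},{"translation":[0,0,4],"roll":0,"claw":70},{"translation":[0,0,4],"roll":0,"claw":70},{"translation":[0,0,4],"roll":0,"claw":70}]' 25
python3 -m pendant '[{"translation":[1,-4,0.5],"roll":0,"claw":75},{"translation":[1,-4,0],"roll":0,"claw":75},{"translation":[1,-4,0],"roll":0,"claw":75},{"translation":[1,-4,0],"roll":0,"claw":75},{"translation":[1,-4,0],"roll":0,"claw":75},{"translation":[1,-4,0],"roll":0,"claw":75},{"translation":[0.4,-1.5,0],"roll":0,"claw":75},{"translation":[0,0,0],"roll":0,"claw":75}]'
python3 - <<'E'
from h import *
q=cv2.Rodrigues(readout.state()['tcp_rot'])[0]; print(readout.state()['tool_pos'],np.degrees(np.arctan2(q[1,0],q[0,0])))
cap('wrist','wrist4');cap('side','side4')
E
```

```text
clock: 6.0
tool_pos: [0.4555, -0.0006, 0.2141]
tcp_rot: [-3.118, 0.273, 0.006]
force: [1.1, 0.8, -0.1]
opening: 0.702
clock: 6.8
tool_pos: [0.5244, -0.2631, 0.2262]
tcp_rot: [-3.121, 0.254, -0.02]
force: [-0.8, 0.9, -0.7]
opening: 0.751
[ 0.5244273  -0.26313379  0.22615428] -9.312414522219902
```

View pics/wrist4.png

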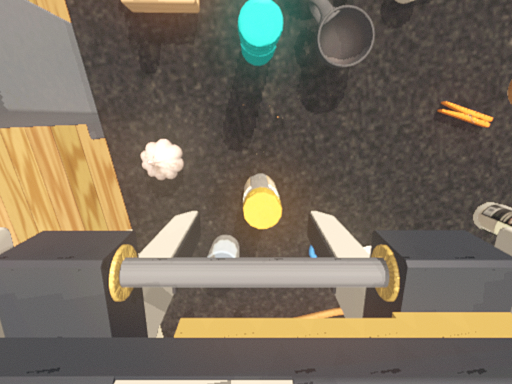

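View pics/side4.png

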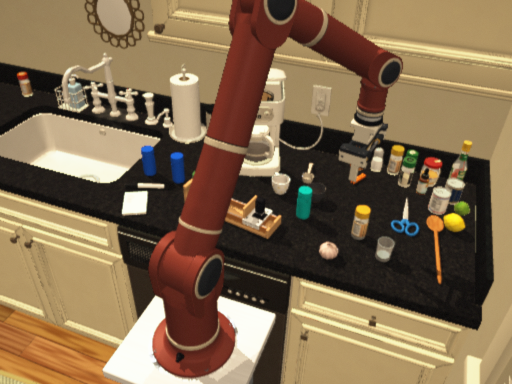

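```bash
python3 - <<'E'
from h import *
c=load('wrist4')
hsv=cv2.cvtColor(c['color'],cv2.COLOR_RGB2HSV); m=cv2.inRange(hsv[:255],(20,150,150),(32,255,255)); m[:,:230]=0;m[:,300:]=0
k=max(cv2.findContours(m,0,2)[0],key=cv2.contourArea); print(cv2.boundingRect(k),cv2.minEnclosingCircle(k))
print(onz(c,262.5,208,.104), onz(c,224,243,.06))
E
```

```text
(243, 188, 39, 31) ((262.6371765136719, 206.98736572265625), 20.043066024780273)
[ 0.53030454 -0.29447601  0.104     ] [ 0.47238892 -0.3490118   0.06      ]
```

```bash
python3 -m pendant '[{"translation":[0.3,-1.5,-1],"roll":-0.5,"claw":80},{"translation":[0.2,-1,-2],"roll":-0.3,"claw":80},{"translation":[0,-0.5,-3],"roll":0,"claw":80},{"translation":[0,0,-1.5],"roll":0,"claw":80},{"translation":[0,0,0],"roll":0,"claw":80},{"translation":[0,0,0],"roll":0,"claw":80},{"translation":[0,0,0],"roll":0,"claw":80},{"translation":[0,0,0],"roll":0,"claw":80}]' 
python3 - <<'E'
from h import *
q=cv2.Rodrigues(readout.state()['tcp_rot'])[0]; print(readout.state()['tool_pos'],np.degrees(np.arctan2(q[1,0],q[0,0])))
cap('wrist','wrist5')
E
```

```text
clock: 7.7
tool_pos: [0.5322, -0.2842, 0.1483]
tcp_rot: [-3.115, 0.252, -0.024]
force: [0.9, -1.0, 0.0]
opening: 0.803
[ 0.53219774 -0.28415225  0.14830218] -9.253731941254868
```

View pics/wrist5.png

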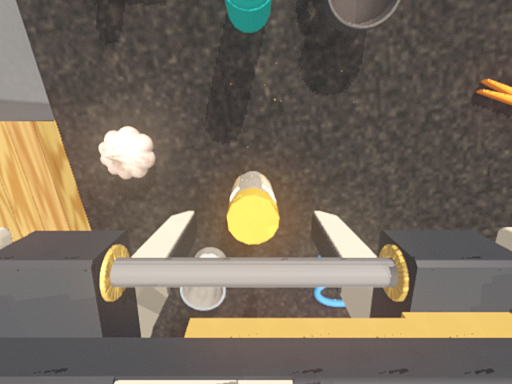

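```bash
python3 - <<'E'
from h import *
c=load('wrist5')
hsv=cv2.cvtColor(c['color'],cv2.COLOR_RGB2HSV); m=cv2.inRange(hsv[:255],(20,150,150),(32,255,255)); m[:,:215]=0;m[:,300:]=0
k=max(cv2.findContours(m,0,2)[0],key=cv2.contourArea); (u,v),r=cv2.minEnclosingCircle(k); print(u,v,r)
print(onz(c,u,v,.104)); q=cv2.Rodrigues(readout.state()['tcp_rot'])[0]; print(q[:,2])
E
```

```text
253.5 214.0 26.856197357177734
[ 0.53103837 -0.29232489  0.104     ]
[ 0.01666463  0.01495629 -0.99974927]
```

```bash
python3 -m pendant '[{"translation":[0,-0.7,-1],"roll":-0.3,"claw":80},{"translation":[0,-0.3,-2],"roll":0,"claw":80},{"translation":[0,0,-2],"roll":0,"claw":80},{"translation":[0,0,-1.5],"roll":0,"claw":80},{"translation":[0,0,-0.5],"roll":0,"claw":80},{"translation":[0,0,0],"roll":0,"claw":80},{"translation":[0,0,0],"roll":0,"claw":80},{"translation":[0,0,0],"roll":0,"claw":80}]' 
python3 - <<'E'
from h import *
q=cv2.Rodrigues(readout.state()['tcp_rot'])[0]; print(readout.state()['tool_pos'],np.degrees(np.arctan2(q[1,0],q[0,0])),q[:,2])
cap('wrist','wrist6')
E
```

```text
clock: 8.55
tool_pos: [0.5341, -0.2993, 0.0783]
tcp_rot: [-3.12, 0.264, -0.037]
force: [-0.8, -0.6, 0.3]
opening: 0.801
[ 0.53407341 -0.29926934  0.07828561] -9.689914089455863 [ 0.02449011  0.00844729 -0.99966438]
```

View pics/wrist6.png

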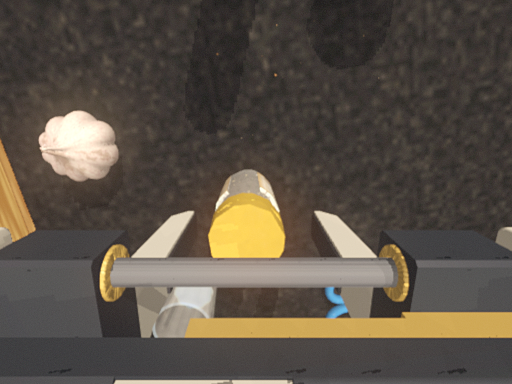

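```bash
python3 - <<'E'
from h import *
c=load('wrist6')
for y in(-.292,-.295,-.299):
  for x in (.528,.531): 
    P=[(x+.0213*np.cos(t),y+.0213*np.sin(t),.104) for t in np.linspace(0,6.28,40)]
    q=np.array([proj(c,p) for p in P]); print(x,y,q.min(0).round(1),q.max(0).round(1))
E
```

```text
0.528 -0.292 [203.3 195.6] [280.7 267.4]
0.531 -0.292 [208.6 194.6] [286.1 266.6]
0.528 -0.295 [204.4 200.9] [281.5 272.1]
0.531 -0.295 [209.8 199.9] [286.9 271.2]
0.528 -0.299 [206.  207.9] [282.6 278.2]
0.531 -0.299 [211.3 206.9] [287.9 277.3]
```

```bash
python3 -m pendant '[{"translation":[-0.35,0.2,-0.2],"roll":0,"claw":80},{"translation":[0,0,0],"roll":0,"claw":60},{"translation":[0,0,0],"roll":0,"claw":40},{"translation":[0,0,0],"roll":0,"claw":35},{"translation":[0,0,0],"roll":0,"claw":35},{"translation":[0,0,0],"roll":0,"claw":35},{"translation":[0,0,0],"roll":0,"claw":35},{"translation":[0,0,0],"roll":0,"claw":35}]' 20
python3 - <<'E'
from h import *
q=cv2.Rodrigues(readout.state()['tcp_rot'])[0]; print(readout.state()['tool_pos'],np.degrees(np.arctan2(q[1,0],q[0,0])),q[:,2])
cap('wrist','wrist7');cap('side','side7')
E
```

```text
clock: 9.4
tool_pos: [0.5312, -0.2974, 0.0781]
tcp_rot: [-3.121, 0.264, -0.042]
force: [-0.6, 0.1, 0.5]
opening: 0.455
[ 0.53124181 -0.29742538  0.07811899] -9.660637560440312 [ 0.0276644   0.00692287 -0.99959329]
```

View pics/wrist7.png

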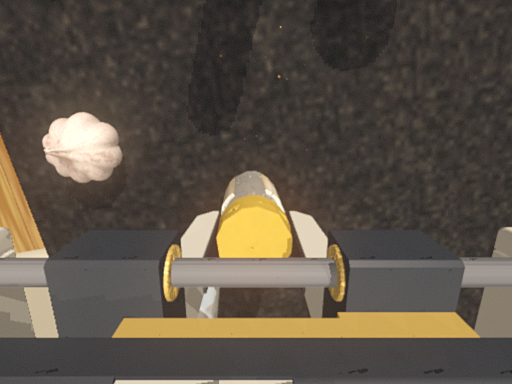

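```bash
python3 -m pendant '[{"translation":[0,0,1],"roll":0,"claw":35},{"translation":[0,0,2],"roll":0,"claw":35},{"translation":[0,0,3],"roll":0,"claw":35},{"translation":[0,0,3],"roll":0,"claw":35},{"translation":[0,0,3],"roll":0,"claw":35},{"translation":[0,0,2],"roll":0,"claw":35},{"translation":[0,0,1],"roll":0,"claw":35},{"translation":[0,0,0],"roll":0,"claw":35}]' 25
python3 - <<'E'
from h import *
q=cv2.Rodrigues(readout.state()['tcp_rot'])[0]; print(readout.state()['tool_pos'],np.degrees(np.arctan2(q[1,0],q[0,0])),q[:,2])
cap('wrist','wrist8');cap('side','side8')
E
```

```text
clock: 10.3
tool_pos: [0.5283, -0.2957, 0.2348]
tcp_rot: [-3.119, 0.265, -0.035]
force: [-0.8, -0.2, -1.9]
opening: 0.454
[ 0.52829412 -0.2956643   0.23484756] -9.703296970037078 [ 0.02321791  0.00936231 -0.99968659]
```

View pics/side8.png

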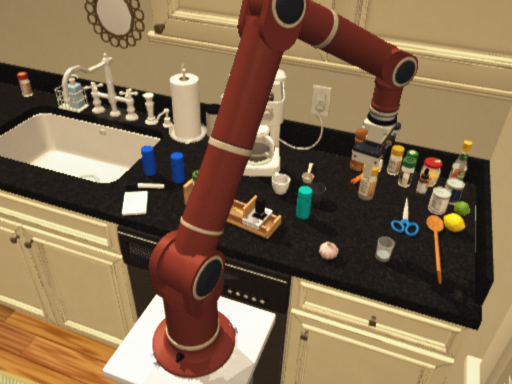

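Jar is lifted (at 370,182), glass and garlic untouched. Now carry it over the slot.

```bash
python3 -m pendant '[{"translation":[-0.3,2,0.5],"roll":0,"claw":35},{"translation":[-0.6,4,0],"roll":0,"claw":35},{"translation":[-0.6,4,0],"roll":0,"claw":35},{"translation":[-0.6,4,0],"roll":0,"claw":35},{"translation":[-0.6,4,0],"roll":0,"claw":35},{"translation":[-0.6,4,0],"roll":0,"claw":35},{"translation":[-0.6,4,0],"roll":0,"claw":35},{"translation":[-0.3,2,0],"roll":0,"claw":35}]'
python3 -m pendant '[{"translation":[-0.6,3,0],"roll":0,"claw":35},{"translation":[-0.4,2,0],"roll":0,"claw":35},{"translation":[0,1,0],"roll":0,"claw":35},{"translation":[0,0,0],"roll":0,"claw":35},{"translation":[0,0,0],"roll":0,"claw":35},{"translation":[0,0,0],"roll":0,"claw":35},{"translation":[0,0,0],"roll":0,"claw":35},{"translation":[0,0,0],"roll":0,"claw":35}]'
python3 - <<'E'
from h import *
q=cv2.Rodrigues(readout.state()['tcp_rot'])[0]; print(readout.state()['tool_pos'],np.degrees(np.arctan2(q[1,0],q[0,0])),q[:,2])
cap('wrist','wrist9');cap('top','top9')
E
```

```text
clock: 11.2
tool_pos: [0.4738, -0.0077, 0.225]
tcp_rot: [-3.118, 0.28, 0.011]
force: [0.2, 0.2, -1.9]
opening: 0.455
clock: 12.0
tool_pos: [0.4591, 0.0542, 0.2191]
tcp_rot: [-3.123, 0.279, 0.031]
force: [-0.3, -0.3, -1.4]
opening: 0.455
[0.45910345 0.05421716 0.2190631 ] -10.191672674589139 [-0.01933901  0.00770533 -0.99978329]
```

View pics/wrist9.png

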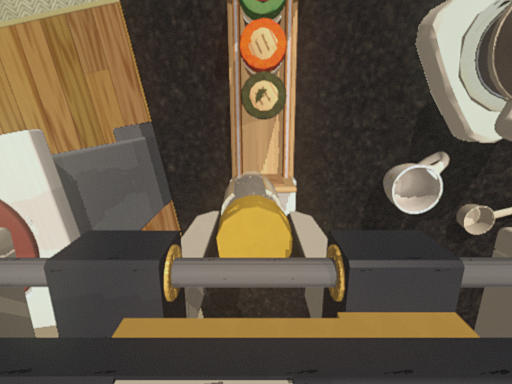

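```bash
python3 - <<'E'
from h import *
c=load('wrist9')
b=onz(c,263.5,95,.114); r=onz(c,262.5,43.5,.112); print(b,r)
print('stop R', onz(c,295,181,.079))
for z,n in((.032,'railR'),): print(onz(c,238,150,z),onz(c,293,150,z))
# jar: tool rel
print('jar foot edge px->', onz(c,249,185,.141))
E
python3 - <<'E'
import cv2
i=cv2.imread('pics/wrist9.png')[60:270,190:330]; cv2.imwrite('pics/w9z.png',cv2.resize(i,None,fx=2.8,fy=2.8,interpolation=2))
E
```

```text
[0.48130311 0.13863786 0.114     ] [0.48796677 0.18266851 0.112     ]
stop R [0.50173318 0.04216959 0.079     ]
[0.43970033 0.08315611 0.032     ] [0.5091508  0.07079285 0.032     ]
jar foot edge px-> [0.45427273 0.0619034  0.141     ]
```

View pics/w9z.png

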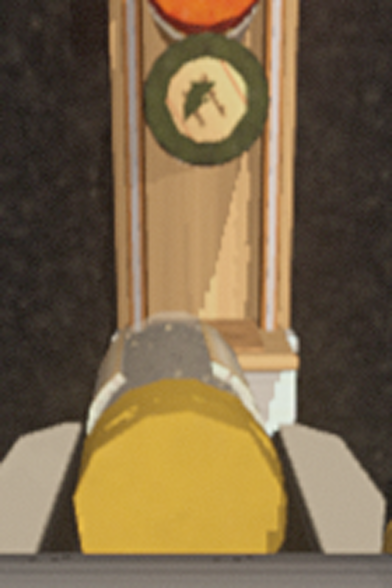

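```bash
python3 - <<'E'
from h import *
c=load('wrist9')
print(onz(c,190+163/2.8,60+316/2.8,.141),'cap LR', onz(c,190+75/2.8,245,.245), onz(c,190+287/2.8,245,.245))
# compare with wrist7 where vertical on table
c=load('wrist7')
print(onz(c,252,172,.0),'cap LR', onz(c,218,240,.104), onz(c,292,240,.104))
E
```

```text
[0.45564011 0.07320535 0.141     ] cap LR [0.43892529 0.0566586  0.245     ] [0.48047737 0.04959042 0.245     ]
[ 0.53473804 -0.27834461  0.        ] cap LR [ 0.51124284 -0.29191284  0.104     ] [ 0.5515944  -0.29933014  0.104     ]
```

```bash
python3 -m pendant '[{"translation":[0.7,1.3,0],"roll":0,"claw":35},{"translation":[0.6,1,-0.5],"roll":0,"claw":35},{"translation":[0.2,0.3,-1],"roll":0,"claw":35},{"translation":[0,0,-0.5],"roll":0,"claw":35},{"translation":[0,0,0],"roll":0,"claw":35},{"translation":[0,0,0],"roll":0,"claw":35},{"translation":[0,0,0],"roll":0,"claw":35},{"translation":[0,0,0],"roll":0,"claw":35}]'
python3 - <<'E'
from h import *
q=cv2.Rodrigues(readout.state()['tcp_rot'])[0]; print(readout.state()['tool_pos'],np.degrees(np.arctan2(q[1,0],q[0,0])),q[:,2])
cap('wrist','wrist10');cap('side','side10')
i=cv2.imread('pics/wrist10.png')[40:270,180:340]; cv2.imwrite('pics/w10z.png',cv2.resize(i,None,fx=2.5,fy=2.5,interpolation=2))
i=cv2.imread('pics/side10.png')[130:245,170:290]; cv2.imwrite('pics/s10z.png',cv2.resize(i,None,fx=5,fy=5,interpolation=2))
E
```

```text
clock: 12.9
tool_pos: [0.4753, 0.0832, 0.1966]
tcp_rot: [-3.123, 0.277, 0.033]
force: [-0.4, -0.9, -1.8]
opening: 0.457
[0.4752976  0.08321801 0.19664153] -10.129432132627672 [-0.02027665  0.00763727 -0.99976524]
```

View pics/w10z.png

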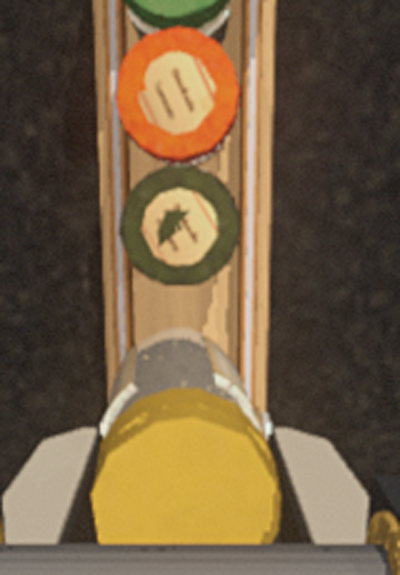

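View pics/s10z.png

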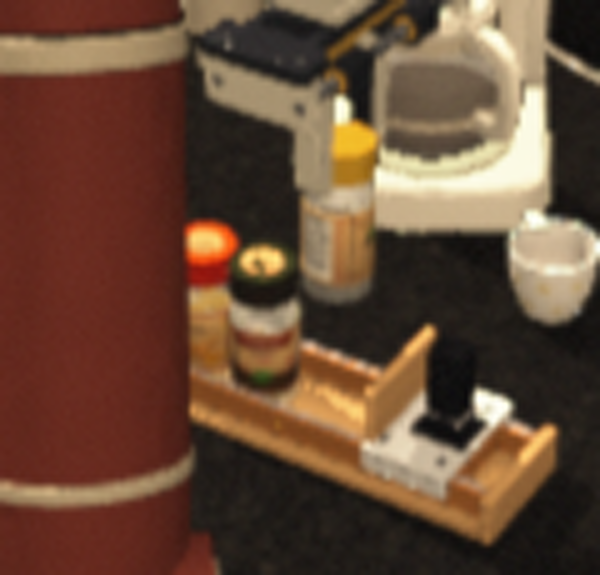

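```bash
python3 - <<'E'
from h import *
c=load('wrist10')
f=onz(c,180+170/2.5,40+335/2.5,.1185)-np.array([.1736,.985,0])*.021; print('foot',f)
b=onz(c,180+180/2.5,40+225/2.5,.114);print('black',b)
u=np.array([.1736,.985]);n=np.array([.985,-.1736])
for p in (b,f,[0.4677,.0602,0],np.array([.475,.0832,0])): print(np.dot(p[:2],u),np.dot(p[:2],n))
# rail inner edges at z=.032
for x in(128,240): p=onz(c,180+x/2.5,40+320/2.5,.032);print(np.dot(p[:2],n))
E
```

```text
foot [0.46765867 0.08049904 0.1185    ]
black [0.48170891 0.1389283  0.114     ]
0.2204690457885694 0.4503653194291079
0.16047709560390702 0.4466691528928173
0.14048971999999998 0.45023378
0.16441199999999997 0.45343148
0.42237843624924953
0.47718720902998557
```

```bash
python3 -m pendant '[{"translation":[0.25,0.26,-0.5],"roll":0,"claw":35},{"translation":[0,0,-1.5],"roll":0,"claw":35},{"translation":[0,0,-2],"roll":0,"claw":35},{"translation":[0,0,-1.5],"roll":0,"claw":35},{"translation":[0,0,-0.5],"roll":0,"claw":35},{"translation":[0,0,0],"roll":0,"claw":35},{"translation":[0,0,0],"roll":0,"claw":35},{"translation":[0,0,0],"roll":0,"claw":35}]'
python3 - <<'E'
from h import *
s=readout.state();q=cv2.Rodrigues(s['tcp_rot'])[0]; print(s['tool_pos'],np.degrees(np.arctan2(q[1,0],q[0,0])),q[:,2])
c=cap('wrist','wrist11')
i=cv2.imread('pics/wrist11.png')[40:270,150:370]; cv2.imwrite('pics/w11z.png',cv2.resize(i,None,fx=2.5,fy=2.5,interpolation=2))
E
```

```text
clock: 13.8
tool_pos: [0.4809, 0.087, 0.136]
tcp_rot: [-3.121, 0.277, 0.022]
force: [0.4, 0.1, -0.8]
opening: 0.456
[0.48091515 0.08697434 0.13602314] -10.123456033194588 [-0.01337731  0.00973369 -0.99986314]
```

View pics/w11z.png

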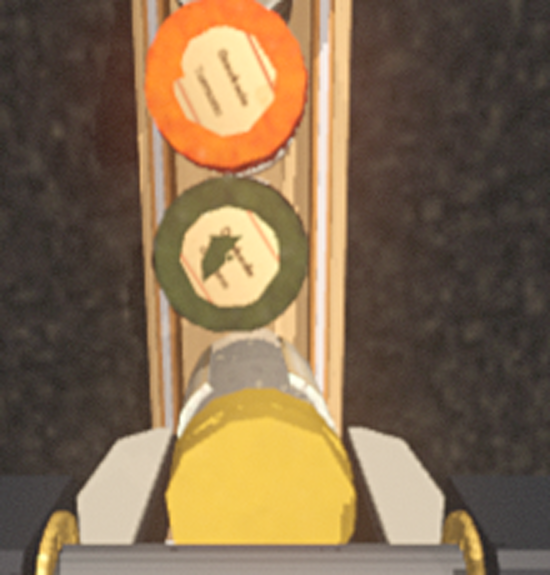

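```bash
cat >> h.py <<'E'
U=np.array([.1736,.985]);N=np.array([.985,-.1736])
def sn(p): return (np.dot(p[:2],U).round(4),np.dot(p[:2],N).round(4))
E
python3 - <<'E'
from h import *
c=load('wrist11')
f=onz(c,150+252/2.5,40+334/2.5,.058);f[:2]-=U*.021; print('foot',f,sn(f))
print(sn(onz(c,150+231/2.5,40+254/2.5,.114)))
E
```

```text
foot [0.4763816  0.08433417 0.058     ] (np.float64(0.1658), np.float64(0.4546))
(np.float64(0.2208), np.float64(0.4505))
```

```bash
python3 -m pendant '[{"translation":[-0.4,0.05,0],"roll":0,"claw":35},{"translation":[0,0,0],"roll":0,"claw":35},{"translation":[0,0,0],"roll":0,"claw":35},{"translation":[0,0,0],"roll":0,"claw":35},{"translation":[0,0,0],"roll":0,"claw":35},{"translation":[0,0,0],"roll":0,"claw":35},{"translation":[0,0,0],"roll":0,"claw":35},{"translation":[0,0,0],"roll":0,"claw":35}]'
python3 - <<'E'
from h import *
s=readout.state();q=cv2.Rodrigues(s['tcp_rot'])[0]; print(s['tool_pos'],np.degrees(np.arctan2(q[1,0],q[0,0])),q[:,2])
c=cap('wrist','wrist12')
i=cv2.imread('pics/wrist12.png')[40:270,150:370]; cv2.imwrite('pics/w12z.png',cv2.resize(i,None,fx=2.5,fy=2.5,interpolation=2))
E
```

```text
clock: 14.65
tool_pos: [0.4775, 0.0877, 0.1376]
tcp_rot: [-3.119, 0.276, 0.017]
force: [1.0, -0.1, -1.3]
opening: 0.454
[0.47753523 0.08773489 0.13763905] -10.116013302246653 [-0.00991749  0.01076515 -0.99989287]
```

View pics/w12z.png

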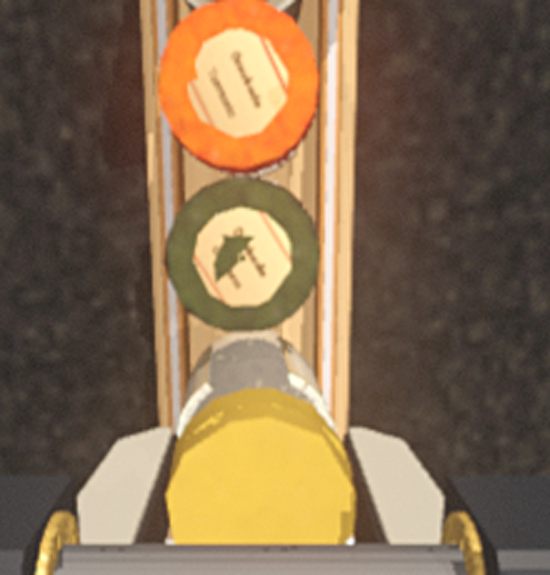

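```bash
python3 -m pendant '[{"translation":[0,0,-0.5],"roll":0,"claw":35},{"translation":[0,0,-1],"roll":0,"claw":35},{"translation":[0,0,-1],"roll":0,"claw":35},{"translation":[0,0,-0.7],"roll":0,"claw":35},{"translation":[0,0,-0.3],"roll":0,"claw":35},{"translation":[0,0,0],"roll":0,"claw":35},{"translation":[0,0,0],"roll":0,"claw":35},{"translation":[0,0,0],"roll":0,"claw":35}]'
python3 - <<'E'
from h import *
s=readout.state();q=cv2.Rodrigues(s['tcp_rot'])[0]; print(s['tool_pos'],np.degrees(np.arctan2(q[1,0],q[0,0])),q[:,2])
c=cap('wrist','wrist13')
i=cv2.imread('pics/wrist13.png')[40:270,150:370]; cv2.imwrite('pics/w13z.png',cv2.resize(i,None,fx=2.5,fy=2.5,interpolation=2))
E
```

```text
clock: 15.5
tool_pos: [0.477, 0.0875, 0.0984]
tcp_rot: [-3.12, 0.277, 0.02]
force: [0.0, -0.5, -2.1]
opening: 0.456
[0.47695184 0.08751093 0.09843691] -10.130395390600963 [-0.01209987  0.01007886 -0.999876  ]
```

View pics/w13z.png

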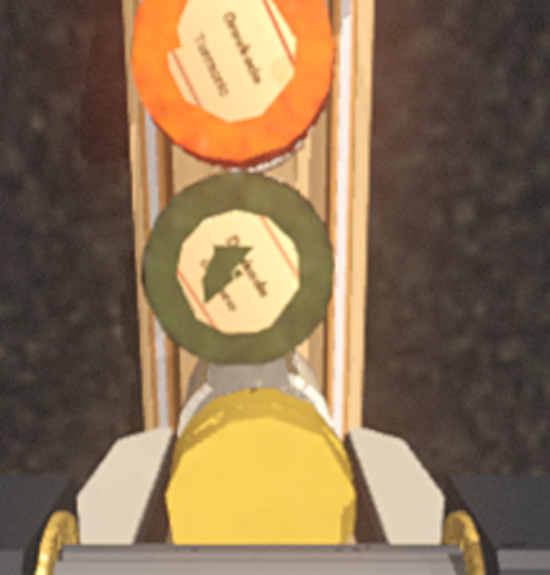

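```bash
python3 -m pendant '[{"translation":[-0.1,0,-0.3],"roll":0,"claw":35},{"translation":[0,0,-0.3],"roll":0,"claw":35},{"translation":[0,0,-0.2],"roll":0,"claw":35},{"translation":[0,0,0],"roll":0,"claw":35},{"translation":[0,0,0],"roll":0,"claw":35},{"translation":[0,0,0],"roll":0,"claw":35},{"translation":[0,0,0],"roll":0,"claw":35},{"translation":[0,0,0],"roll":0,"claw":35}]'
```

```text
clock: 16.35
tool_pos: [0.4766, 0.0877, 0.0906]
tcp_rot: [-3.12, 0.276, 0.017]
force: [-0.9, -0.5, -2.0]
opening: 0.458
```

```bash
python3 -m pendant '[{"translation":[0,0,-0.15],"roll":0,"claw":35},{"translation":[0,0,-0.15],"roll":0,"claw":35},{"translation":[0,0,0],"roll":0,"claw":35},{"translation":[0,0,0],"roll":0,"claw":35},{"translation":[0,0,0],"roll":0,"claw":35},{"translation":[0,0,0],"roll":0,"claw":35},{"translation":[0,0,0],"roll":0,"claw":35},{"translation":[0,0,0],"roll":0,"claw":35}]'
```

```text
clock: 17.15
tool_pos: [0.477, 0.088, 0.0886]
tcp_rot: [-3.118, 0.276, 0.016]
force: [-0.3, -0.2, 0.7]
opening: 0.452
```

```bash
python3 -m pendant '[{"translation":[0,0,0],"roll":0,"claw":46},{"translation":[0,0,0],"roll":0,"claw":47},{"translation":[0,0,0],"roll":0,"claw":48},{"translation":[0,0,0],"roll":0,"claw":50},{"translation":[0,0,0],"roll":0,"claw":53},{"translation":[0,0,0],"roll":0,"claw":60},{"translation":[0,0,0],"roll":0,"claw":67},{"translation":[0,0,0],"roll":0,"claw":75}]'
python3 - <<'E'
from h import *
c=cap('wrist','wrist14');cap('side','side14')
i=cv2.imread('pics/side14.png')[130:245,170:290]; cv2.imwrite('pics/s14z.png',cv2.resize(i,None,fx=5,fy=5,interpolation=2))
E
```

```text
clock: 17.95
tool_pos: [0.4773, 0.088, 0.0886]
tcp_rot: [-3.118, 0.276, 0.015]
force: [0.1, 0.7, 0.1]
opening: 0.709
```

View pics/s14z.png

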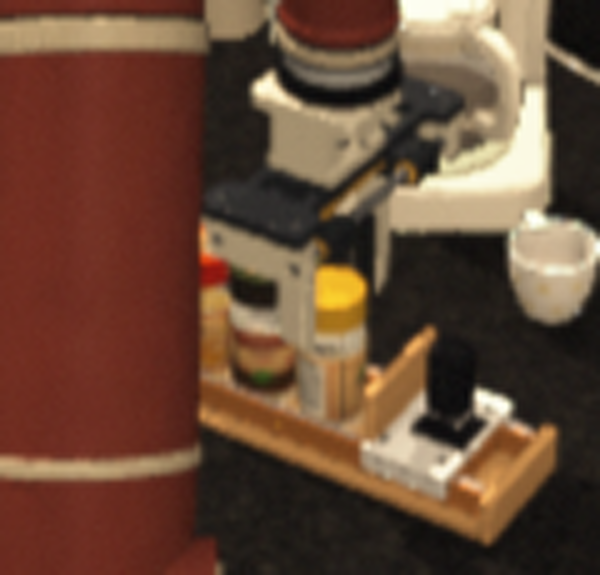

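View pics/wrist14.png

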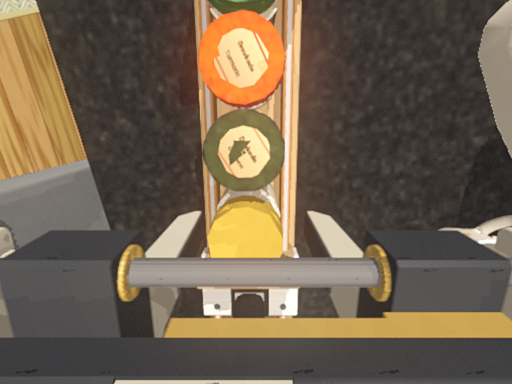

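```bash
python3 -m pendant '[{"translation":[-0.2,0,1],"roll":0,"claw":75},{"translation":[0,0,2],"roll":0,"claw":75},{"translation":[0,0,3],"roll":0,"claw":75},{"translation":[0,0,3],"roll":0,"claw":75},{"translation":[0,0,1.5],"roll":0,"claw":75},{"translation":[-0.5,-3,0],"roll":0,"claw":75},{"translation":[-0.5,-3,0],"roll":0,"claw":75},{"translation":[-0.3,-2,0],"roll":0,"claw":75}]'
python3 -m pendant '[{"translation":[0,0,0],"roll":0,"claw":70},{"translation":[0,0,0],"roll":0,"claw":70},{"translation":[0,0,0],"roll":0,"claw":70},{"translation":[0,0,0],"roll":0,"claw":70},{"translation":[0,0,0],"roll":0,"claw":70},{"translation":[0,0,0],"roll":0,"claw":70},{"translation":[0,0,0],"roll":0,"claw":70},{"translation":[0,0,0],"roll":0,"claw":70}]'
python3 - <<'E'
from h import *
s=readout.state();q=cv2.Rodrigues(s['tcp_rot'])[0]; print(s['tool_pos'],np.degrees(np.arctan2(q[1,0],q[0,0])),q[:,2])
c=cap('wrist','wrist15')
E
```

```text
clock: 18.85
tool_pos: [0.4613, 0.0092, 0.2027]
tcp_rot: [-3.117, 0.263, 0.008]
force: [-0.3, -0.2, -0.0]
opening: 0.749
clock: 19.65
tool_pos: [0.4611, 0.0118, 0.2039]
tcp_rot: [-3.116, 0.26, 0.008]
force: [0.5, -0.1, 0.7]
opening: 0.701
[0.46114329 0.01183236 0.20387089] -9.525187141367155 [-0.00356917  0.01558291 -0.99987221]
```

View pics/wrist15.png

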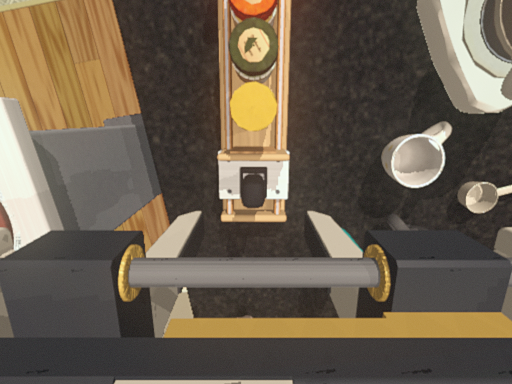

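```bash
python3 - <<'E'
from h import *
c=load('wrist15')
for n,p in(('grip',onz(c,253,192,.106)),('stopL',onz(c,218,153,.079)),('stopR',onz(c,290,153,.079)),('yel',onz(c,253.5,106,.114)),('blk',onz(c,252,44.5,.114)),('red',onz(c,253,-10,.112))): print(n,p.round(4),sn(p))
E
```

```text
grip [0.4588 0.0076 0.106 ] (np.float64(0.0872), np.float64(0.4506))
stopL [0.4279 0.0489 0.079 ] (np.float64(0.1224), np.float64(0.413))
stopR [0.5033 0.0362 0.079 ] (np.float64(0.123), np.float64(0.4894))
yel [0.4731 0.0886 0.114 ] (np.float64(0.1694), np.float64(0.4506))
blk [0.4802 0.1386 0.114 ] (np.float64(0.2199), np.float64(0.449))
red [0.488  0.1794 0.112 ] (np.float64(0.2614), np.float64(0.4495))
```

```bash
python3 -m pendant '[{"translation":[-0.3,-0.7,-1.5],"roll":-0.4,"claw":70},{"translation":[0,0,-3],"roll":0,"claw":70},{"translation":[0,0,-3],"roll":0,"claw":70},{"translation":[0,0,-2.5],"roll":0,"claw":70},{"translation":[0,0,-1.2],"roll":0,"claw":70},{"translation":[0,0,-0.3],"roll":0,"claw":70},{"translation":[0,0,0],"roll":0,"claw":70},{"translation":[0,0,0],"roll":0,"claw":70}]'
python3 - <<'E'
from h import *
s=readout.state();q=cv2.Rodrigues(s['tcp_rot'])[0]; print(s['tool_pos'],np.degrees(np.arctan2(q[1,0],q[0,0])),q[:,2],sn(s['tool_pos']))
c=cap('wrist','wrist16')
E
```

```text
clock: 20.5
tool_pos: [0.4609, 0.0044, 0.0867]
tcp_rot: [-3.114, 0.271, -0.003]
force: [-0.6, -1.0, -0.2]
opening: 0.704
[0.46085494 0.00438413 0.08669162] -9.938248407645828 [ 0.00350952  0.0157505  -0.99986979] (np.float64(0.0843), np.float64(0.4532))
```

View pics/wrist16.png

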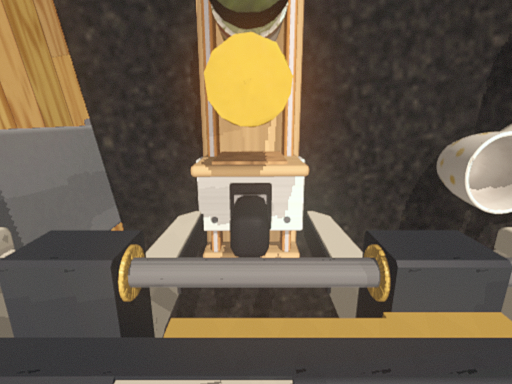

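Lower another 12 mm, centre and close.

```bash
python3 -m pendant '[{"translation":[-0.3,0,-0.5],"roll":0,"claw":70},{"translation":[0,0,-0.5],"roll":0,"claw":70},{"translation":[0,0,-0.1],"roll":0,"claw":70},{"translation":[0,0,0],"roll":0,"claw":50},{"translation":[0,0,0],"roll":0,"claw":35},{"translation":[0,0,0],"roll":0,"claw":15},{"translation":[0,0,0],"roll":0,"claw":15},{"translation":[0,0,0],"roll":0,"claw":15}]' 20
python3 -m pendant '[{"translation":[0,0,0],"roll":0,"claw":15},{"translation":[0,0,0],"roll":0,"claw":15},{"translation":[0,0,0],"roll":0,"claw":15},{"translation":[0,0,0],"roll":0,"claw":15},{"translation":[0,0,0],"roll":0,"claw":15},{"translation":[0,0,0],"roll":0,"claw":15},{"translation":[0,0,0],"roll":0,"claw":15},{"translation":[0,0,0],"roll":0,"claw":15}]' 25
```

```text
clock: 21.35
tool_pos: [0.4593, 0.0046, 0.0769]
tcp_rot: [-3.113, 0.27, -0.012]
force: [-0.4, 0.8, 0.8]
opening: 0.313
clock: 22.15
tool_pos: [0.4582, 0.0048, 0.0769]
tcp_rot: [-3.113, 0.268, -0.007]
force: [0.4, -0.0, 0.4]
opening: 0.258
```

```bash
python3 -m pendant '[{"translation":[0.05,0.3,0],"roll":0,"claw":15},{"translation":[0.08,0.45,0],"roll":0,"claw":15},{"translation":[0.08,0.45,0],"roll":0,"claw":15},{"translation":[0.08,0.45,0],"roll":0,"claw":15},{"translation":[0.07,0.4,0],"roll":0,"claw":15},{"translation":[0.05,0.3,0],"roll":0,"claw":15},{"translation":[0,0,0],"roll":0,"claw":15},{"translation":[0,0,0],"roll":0,"claw":15}]' 25
python3 - <<'E'
from h import *
s=readout.state();q=cv2.Rodrigues(s['tcp_rot'])[0]; print(s['tool_pos'],np.degrees(np.arctan2(q[1,0],q[0,0])),q[:,2],sn(s['tool_pos']))
c=cap('wrist','wrist17')
E
```

```text
clock: 22.95
tool_pos: [0.4622, 0.028, 0.0769]
tcp_rot: [-3.116, 0.27, -0.007]
force: [-0.7, -3.5, 1.8]
opening: 0.258
[0.46219186 0.02799292 0.07689359] -9.912969730247404 [ 0.00576273  0.01341224 -0.99989345] (np.float64(0.1078), np.float64(0.4504))
```

View pics/wrist17.png

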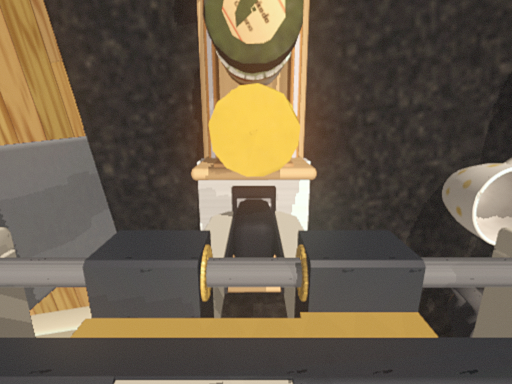

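```bash
python3 -m pendant '[{"translation":[0.03,0.18,0],"roll":0,"claw":15},{"translation":[0.03,0.18,0],"roll":0,"claw":15},{"translation":[0.03,0.18,0],"roll":0,"claw":15},{"translation":[0.03,0.18,0],"roll":0,"claw":15},{"translation":[0.03,0.18,0],"roll":0,"claw":15},{"translation":[0.03,0.18,0],"roll":0,"claw":15},{"translation":[0,0,0],"roll":0,"claw":15},{"translation":[0,0,0],"roll":0,"claw":15}]' 25
python3 - <<'E'
from h import *
s=readout.state();q=cv2.Rodrigues(s['tcp_rot'])[0]; print(s['tool_pos'],np.degrees(np.arctan2(q[1,0],q[0,0])),q[:,2],sn(s['tool_pos']))
c=cap('wrist','wrist18')
E
```

```text
clock: 23.8
tool_pos: [0.4638, 0.0374, 0.0769]
tcp_rot: [-3.118, 0.274, -0.007]
force: [-1.1, -3.7, 1.7]
opening: 0.255
[0.46377056 0.03740151 0.07690202] -10.034514922106887 [ 0.00539176  0.01116556 -0.99992313] (np.float64(0.1174), np.float64(0.4503))
```

View pics/wrist18.png

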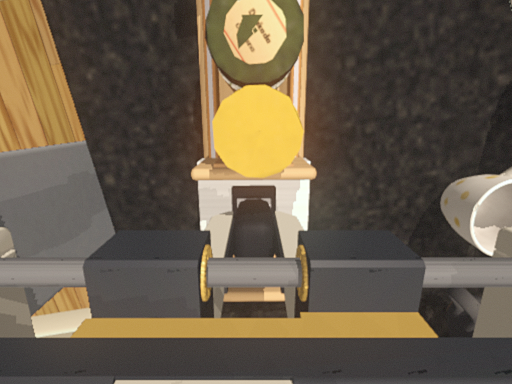

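```bash
python3 -m pendant '[{"translation":[0.02,0.13,0],"roll":0,"claw":15},{"translation":[0.02,0.13,0],"roll":0,"claw":15},{"translation":[0.02,0.13,0],"roll":0,"claw":15},{"translation":[0.02,0.13,0],"roll":0,"claw":15},{"translation":[0,0,0],"roll":0,"claw":15},{"translation":[0,0,0],"roll":0,"claw":15},{"translation":[0,0,0],"roll":0,"claw":15},{"translation":[0,0,0],"roll":0,"claw":15}]' 25
python3 - <<'E'
from h import *
s=readout.state();print(s['tool_pos'],s['force'],sn(s['tool_pos']))
c=cap('wrist','wrist19')
E
```

```text
clock: 24.65
tool_pos: [0.4643, 0.0404, 0.0769]
tcp_rot: [-3.121, 0.277, -0.007]
force: [-0.7, -3.7, 1.4]
opening: 0.259
[0.4642974  0.0404125  0.07688381] [-0.7460064  -3.67464298  1.42289021] (np.float64(0.1204), np.float64(0.4503))
```

View pics/wrist19.png

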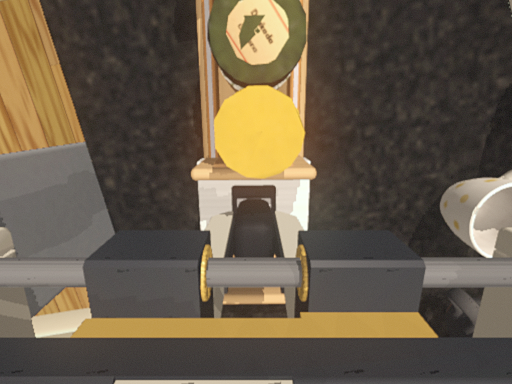

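```bash
python3 -m pendant '[{"translation":[0.03,0.15,0],"roll":0,"claw":15},{"translation":[0.03,0.15,0],"roll":0,"claw":15},{"translation":[0.03,0.15,0],"roll":0,"claw":15},{"translation":[0.03,0.15,0],"roll":0,"claw":15},{"translation":[0,0,0],"roll":0,"claw":15},{"translation":[0,0,0],"roll":0,"claw":15},{"translation":[0,0,0],"roll":0,"claw":15},{"translation":[0,0,0],"roll":0,"claw":15}]' 25
python3 - <<'E'
from h import *
s=readout.state();print(s['tool_pos'],s['force'],sn(s['tool_pos']))
E
```

```text
clock: 25.5
tool_pos: [0.4646, 0.0422, 0.0769]
tcp_rot: [-3.126, 0.281, -0.006]
force: [-0.7, -4.1, 0.9]
opening: 0.257
[0.4646064  0.04223955 0.0768865 ] [-0.67314138 -4.06094206  0.93591698] (np.float64(0.1223), np.float64(0.4503))
```

```bash
python3 -m pendant '[{"translation":[0.03,0.2,0],"roll":0,"claw":15},{"translation":[0.03,0.2,0],"roll":0,"claw":15},{"translation":[0.03,0.2,0],"roll":0,"claw":15},{"translation":[0.03,0.2,0],"roll":0,"claw":15},{"translation":[0.03,0.2,0],"roll":0,"claw":15},{"translation":[0,0,0],"roll":0,"claw":15},{"translation":[0,0,0],"roll":0,"claw":15},{"translation":[0,0,0],"roll":0,"claw":15}]' 30
python3 - <<'E'
from h import *
s=readout.state();print(s['tool_pos'],s['force'],sn(s['tool_pos']))
cap('wrist','wrist20'); cap('side','side20')
i=cv2.imread('pics/side20.png')[130:245,170:290]; cv2.imwrite('pics/s20z.png',cv2.resize(i,None,fx=5,fy=5,interpolation=2))
E
```

```text
clock: 26.3
tool_pos: [0.4646, 0.0423, 0.0769]
tcp_rot: [3.119, -0.289, 0.005]
force: [-0.2, -4.1, 1.2]
opening: 0.26
[0.4646247  0.04234078 0.07690212] [-0.24080451 -4.08037794  1.22100404] (np.float64(0.1224), np.float64(0.4503))
```

View pics/wrist20.png

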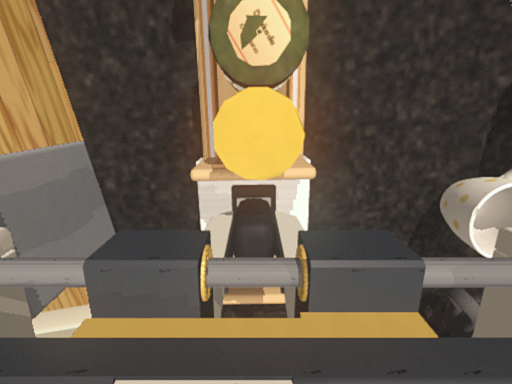

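View pics/s20z.png

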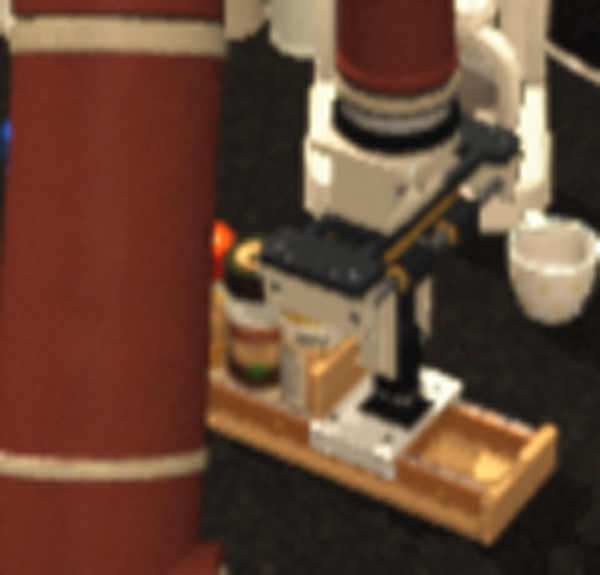

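```bash
python3 -m pendant '[{"translation":[0.07,0.4,0],"roll":0,"claw":15},{"translation":[0.07,0.4,0],"roll":0,"claw":15},{"translation":[0.07,0.4,0],"roll":0,"claw":15},{"translation":[0.07,0.4,0],"roll":0,"claw":15},{"translation":[0.07,0.4,0],"roll":0,"claw":15},{"translation":[0.07,0.4,0],"roll":0,"claw":15},{"translation":[0.07,0.4,0],"roll":0,"claw":15},{"translation":[0.07,0.4,0],"roll":0,"claw":15}]' 35
python3 - <<'E'
from h import *
s=readout.state();print(s['tool_pos'],s['force'],s['torque'],sn(s['tool_pos']))
cap('wrist','wrist21')
E
```

```text
clock: 27.2
tool_pos: [0.4647, 0.0429, 0.077]
tcp_rot: [3.076, -0.316, -0.001]
force: [-1.7, -11.1, 0.3]
opening: 0.257
[0.46473086 0.04291195 0.07696928] [ -1.66953624 -11.09855023   0.3272959 ] [-2.13944597  0.50780628  0.42623643] (np.float64(0.1229), np.float64(0.4503))
```

View pics/wrist21.png

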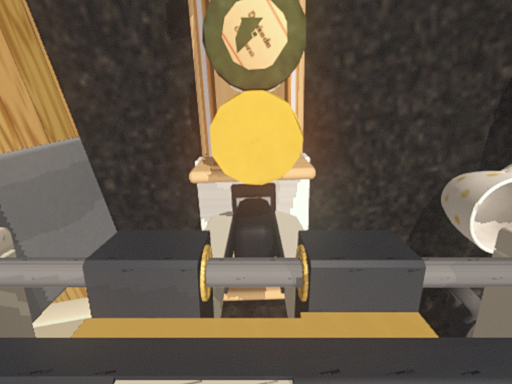

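```bash
python3 -m pendant '[{"translation":[0,0,0],"roll":0,"claw":15},{"translation":[0,0,0],"roll":0,"claw":15},{"translation":[0,0,0],"roll":0,"claw":28},{"translation":[0,0,0],"roll":0,"claw":32},{"translation":[0,0,0],"roll":0,"claw":40},{"translation":[0,0,0],"roll":0,"claw":50},{"translation":[0,0,0],"roll":0,"claw":60},{"translation":[0,0,0],"roll":0,"claw":70}]' 20
python3 - <<'E'
from h import *
s=readout.state();print(s['tool_pos'],s['force'],s['torque'],sn(s['tool_pos']))
cap('wrist','wrist22')
E
```

```text
clock: 28.05
tool_pos: [0.4663, 0.0495, 0.0768]
tcp_rot: [3.084, -0.312, 0.002]
force: [-0.8, 0.3, -0.5]
opening: 0.609
[0.46633071 0.04953455 0.07677521] [-0.75372139  0.28316353 -0.51717404] [-0.01287941  0.04727647  0.03224021] (np.float64(0.1297), np.float64(0.4507))
```

View pics/wrist22.png

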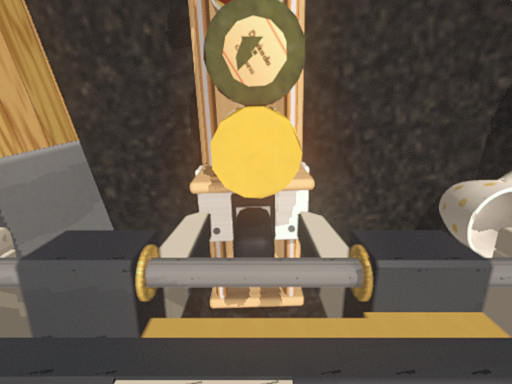

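```bash
python3 -m pendant '[{"translation":[0,0,1],"roll":0,"claw":70},{"translation":[0,0,2],"roll":0,"claw":70},{"translation":[0,0,3],"roll":0,"claw":70},{"translation":[0,0,3],"roll":0,"claw":70},{"translation":[0,0,3],"roll":0,"claw":70},{"translation":[0,0,1],"roll":0,"claw":70},{"translation":[0,0,0],"roll":0,"claw":70},{"translation":[0,0,0],"roll":0,"claw":70}]' 20
python3 - <<'E'
from h import *
s=readout.state();print(s['tool_pos'])
cap('wrist','wrist23')
i=cv2.imread('pics/wrist23.png')[0:240,180:330]; cv2.imwrite('pics/w23z.png',cv2.resize(i,None,fx=2.5,fy=2.5,interpolation=2))
E
```

```text
clock: 28.9
tool_pos: [0.4649, 0.0482, 0.2155]
tcp_rot: [3.084, -0.317, 0.003]
force: [0.4, 0.1, 0.3]
opening: 0.7
[0.46486934 0.04821561 0.21547852]
```

View pics/w23z.png

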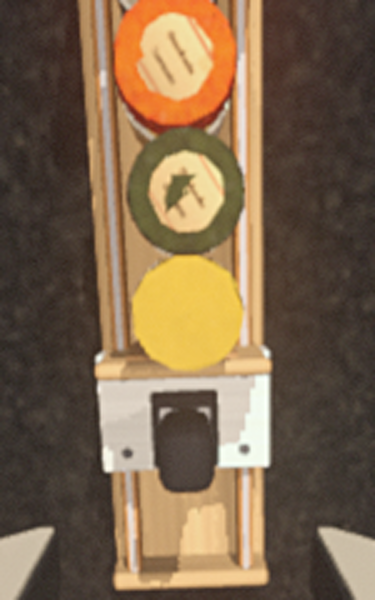

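```bash
python3 -m pendant '[{"translation":[0,1,1],"roll":0,"claw":70},{"translation":[0.2,2,1],"roll":0,"claw":70},{"translation":[0.2,2,1],"roll":0,"claw":70},{"translation":[0.2,2,1],"roll":0,"claw":70},{"translation":[0.2,1,0],"roll":0,"claw":70},{"translation":[0,0,0],"roll":0,"claw":70},{"translation":[0,0,0],"roll":0,"claw":70},{"translation":[0,0,0],"roll":0,"claw":70}]' 20
python3 - <<'E'
from h import *
s=readout.state();print(s['tool_pos'])
cap('wrist','wrist24')
E
```

```text
clock: 29.75
tool_pos: [0.4689, 0.132, 0.2533]
tcp_rot: [3.078, -0.319, -0.016]
force: [-0.6, 0.5, 0.0]
opening: 0.699
[0.46889524 0.13198922 0.25325688]
```

View pics/wrist24.png

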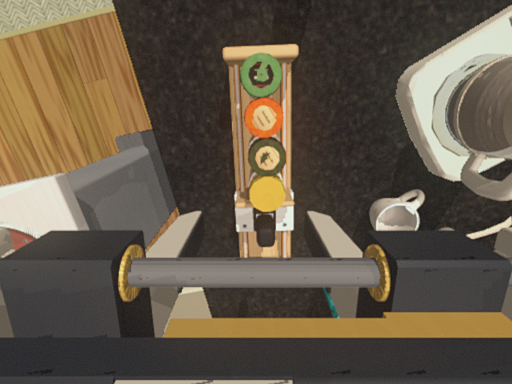

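```bash
python3 - <<'E'
from h import *
c=load('wrist24')
i=cv2.imread('pics/wrist24.png')[35:255,200:330]; cv2.imwrite('pics/w24z.png',cv2.resize(i,None,fx=2.7,fy=2.7,interpolation=2))
p={}
for n,u,v,z in(('green',261,74.5,.114),('red',264,117.5,.112),('black',267,157,.114),('yellow',267,194,.114)):
  q=onz(c,u,v,z); p[n]=sn(q); print(n,q.round(4),p[n])
E
```

```text
green [0.4962 0.2302 0.114 ] (np.float64(0.3129), np.float64(0.4488))
red [0.4909 0.1875 0.112 ] (np.float64(0.2699), np.float64(0.451))
black [0.4858 0.145  0.114 ] (np.float64(0.2272), np.float64(0.4533))
yellow [0.4774 0.1022 0.114 ] (np.float64(0.1835), np.float64(0.4525))
```

View pics/w24z.png

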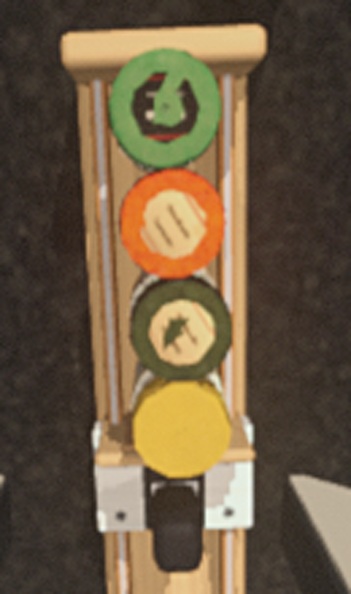

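```bash
python3 -m pendant '[{"translation":[-0.5,4,0.5],"roll":3,"claw":70},{"translation":[-1,4,0],"roll":5,"claw":70},{"translation":[-1,4,0],"roll":5,"claw":70},{"translation":[-1.2,4,0],"roll":5,"claw":70},{"translation":[-1.5,4,0],"roll":5,"claw":70},{"translation":[-1.5,4,0],"roll":5,"claw":70},{"translation":[-2,4,0],"roll":5,"claw":70},{"translation":[-2,4,0],"roll":5,"claw":70}]' 20
python3 -m pendant '[{"translation":[-2,4,0],"roll":5,"claw":70},{"translation":[-2,4,0],"roll":5,"claw":70},{"translation":[-2,4,0],"roll":5,"claw":70},{"translation":[-2,3,0],"roll":5,"claw":70},{"translation":[0,0,0],"roll":0,"claw":70},{"translation":[0,0,0],"roll":0,"claw":70},{"translation":[0,0,0],"roll":0,"claw":70},{"translation":[0,0,0],"roll":0,"claw":70}]' 20
python3 - <<'E'
from h import *
s=readout.state();print(s['tool_pos'])
cap('side','side25');cap('top','top25')
i=cv2.imread('pics/side25.png')[150:245,175:290]; a=cv2.resize(i,None,fx=6.5,fy=6.2,interpolation=2)
cv2.imwrite('pics/s25z.png',a)
i=cv2.imread('pics/top25.png')[170:225,180:290]; cv2.imwrite('pics/t25z.png',cv2.resize(i,None,fx=7,fy=7,interpolation=2))
E
```

```text
clock: 30.6
tool_pos: [0.3642, 0.4442, 0.2583]
tcp_rot: [3.009, 0.681, 0.017]
force: [0.2, 0.4, 0.8]
opening: 0.701
clock: 31.4
tool_pos: [0.2813, 0.5976, 0.2541]
tcp_rot: [2.836, 1.208, 0.026]
force: [-0.1, -0.4, 0.1]
opening: 0.7
[0.28133423 0.59756985 0.25411216]
```

View pics/s25z.png

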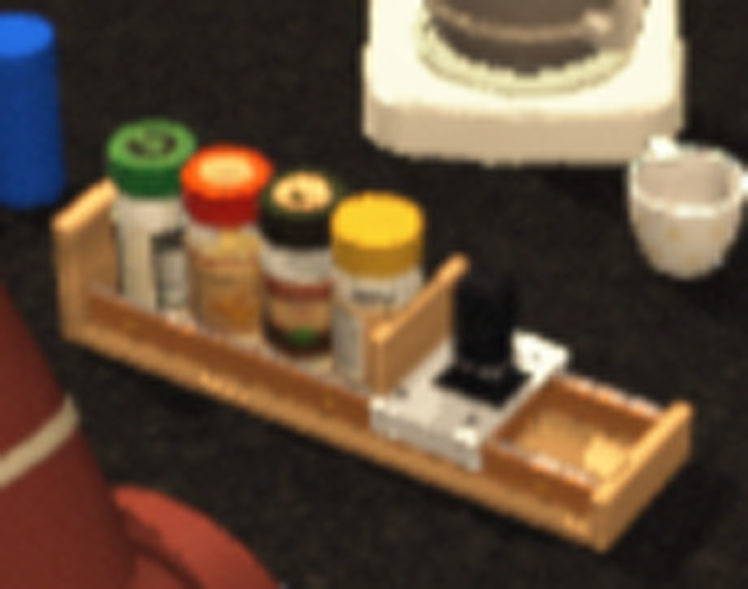

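View pics/t25z.png

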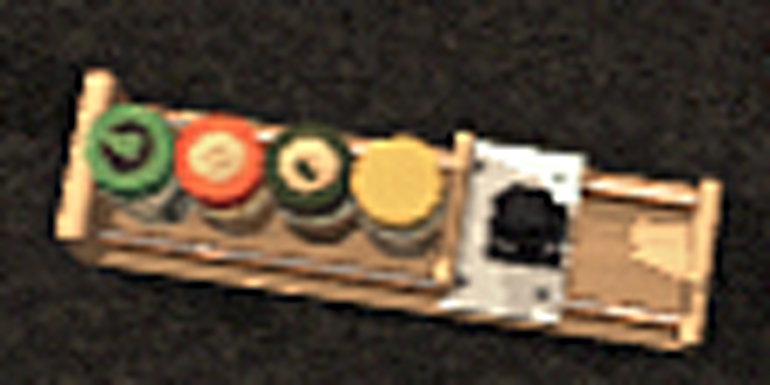

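View pics/side25.png

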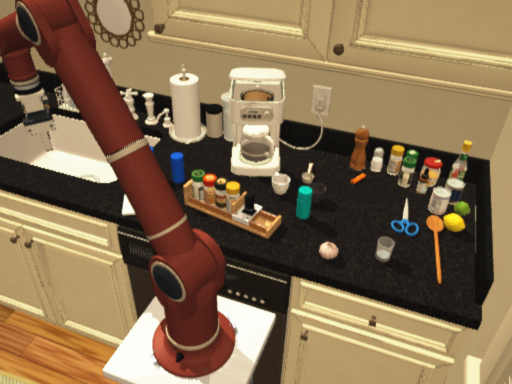

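```bash
python3 - <<'E'
from h import *
a=load('top25');b=load('side25')
T=lambda x,y:(180+(x+.5)/7-.5,170+(y+.5)/7-.5)
for n,p,z in(('g',(131,150),.114),('r',(219,160),.112),('k',(308,168),.114),('y',(397,180),.114),('faceFar',(457,135),.079),('faceNear',(434,283),.079),('endFar',(112,82),.088),('endNear',(86,235),.088)):
  print(n,sn(onz(a,*T(*p),z)))
a0=load('top0')
g=[cv2.cvtColor(load(n)['color'],cv2.COLOR_RGB2GRAY) for n in('side0','side25')]
for n,(x,y) in dict(garlic=(328,250),glass=(385,248),teal=(303,202)).items():
  t=g[0][y-18:y+18,x-18:x+18]; r=cv2.matchTemplate(g[1][y-24:y+24,x-24:x+24],t,5); print(n,cv2.minMaxLoc(r)[1:])
E
```

```text
g (np.float64(0.311), np.float64(0.4487))
r (np.float64(0.2689), np.float64(0.4507))
k (np.float64(0.2259), np.float64(0.4529))
y (np.float64(0.183), np.float64(0.4537))
faceFar (np.float64(0.1605), np.float64(0.4873))
faceNear (np.float64(0.1598), np.float64(0.4129))
endFar (np.float64(0.3314), np.float64(0.4859))
endNear (np.float64(0.3295), np.float64(0.409))
garlic (0.999724268913269, (0, 12), (6, 6))
glass (0.9973665475845337, (12, 12), (6, 6))
teal (0.9992009401321411, (0, 0), (6, 6))
```

```bash
python3 -c "
from rig import arm; print(arm.sign_off())"
```

```text
the job is handed in; nothing more can be done
None
```

The yellow-capped jar is back in the spice rack, upright in the row, and the stop is pushed up against it. I handed the job in at about 31.5 s of the allowed 58 s, with the arm parked clear. The sign-off gives no verdict.

I slid the stop back about 59 mm by its black grip and lifted the jar by its cap. I lowered it into the gap between the black-capped jar and the stop, then pushed the stop up slowly until it would not move.

**What the last checks showed:**
- **Snug row:** in the last push the tool moved only about 0.5 mm while the force rose to about 11 N. The cap spacings measured about 43 mm, which means the jars touch. The stop is at about 0.054 by my estimate (0.053 expected), and its face agrees with the yellow cap's edge to within 2 mm, the limit of the cameras.
- **Bystanders:** the garlic, the small glass and the turquoise look-alike did not move between the first and last side pictures. Nothing was knocked over.

**What was not clean:**
- **Tool tilt:** the tool tilted up to about 3° during the last push and sprang about 7 mm towards the jars when the gripper opened. I saw no effect on the stop or the jars.
- **Jar angle:** the jar went in leaning a few degrees and stood upright once released.

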